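Bail down the tall jar and bring it round to the front of the carousel

TASK

On the cheese counter stands a turning carousel with four preserve jars. Swing the open wire bail of the tall jar up over its glass lid until it rests on the lid's crest; then turn the carousel until the tall jar stands squarely at the front, in line with the ticket holder of the stand. Finish with the gripper holding the carousel still there, so that the jar can be labelled: do not let go, and leave the cheese, tub and dish where they are.

Things in the scene. Friction and masses are not known exactly. Their poses are not given: they have to be found in the camera images.
- stand: Fixed wooden plinth under the carousel, 170 mm across, 34 mm high. Origin: centre of its underside, on the carousel's vertical turning axis. Its -x axis points to the front, where a sloping black ticket holder with a white card, 85 mm wide and 36 mm high, fixed to the plinth, juts out to 163 mm from the axis.
- carousel: Turning part: wooden disc 244 mm across, 12 mm thick, underside 35 mm above the table, 4 glass jars fixed on it 80 mm from the axis, 90 degrees apart: one tall with bail, three squat (62-70 mm, screw lids), all 68 mm across. Turns without end about its z; friction 0.06 N m, stays where left; 1.2 to 2.2 kg. Origin: on the axis, underside of the disc. Its -x axis points to the tall jar.
- handle (a point): Centre of the upright wooden loop handle on the carousel's axis, 225 mm above the table (the loop spans 204 to 246 mm, above all jars). 52 mm long along the carousel's x, 12 mm thick along its y, flat sides: can be pinched from above across its 12 mm. Turns with the carousel.
- tall_jar (a point): Top of the crest of the tall jar's glass lid, over the jar's middle, 80 mm from the turning axis, 176.5 mm above the table. The crest is 12 mm across; the lid around it is 66 mm across, its rim top 147 mm above the table, rising to 162 mm at the foot of the crest. Axes as the carousel's.
- bail (a joint): Angle (rad) of the tall jar's wire bail. 0: closed, upright, its sleeve on the lid's crest, against a stop. Positive: swung open, outwards from the carousel's axis (at most 1.3). Hinge line: level, square to the direction axis-to-jar, through the jar's middle, 133 mm above the table. Light friction (0.7 N at the sleeve); stays where it is left.
- bail_grip (a point): Middle of the wooden sleeve on the bail, a round bar 10 mm thick and 36 mm long, lying along this point's y, 50 mm from the hinge line; closed, it is 183 mm above the table and 80 mm from the carousel's axis. Two 3.6 mm wire legs, 73 mm apart, join it to the jar's neck.
- wheel: Bystander: small round cheese, 116 mm across, 48 mm high, loose on the table. Origin: centre of its underside.
- block: Bystander: block of cheese 110 x 70 x 45 mm, loose. Origin: centre of its underside.
- tub: Bystander: open plastic tub 160 x 110 x 60 mm, loose. Origin: centre of its underside.
- dish: Bystander: small white bowl, 100 mm across, 35 mm high, loose. Origin: centre of its underside.

How it is judged:
By the outcome, as a careful person would: the job done as asked, in the order asked, and still so for the second after the job is handed in, while the arm keeps its last pose, push and grip.
It also fails if it takes over 64 s, if anything falls off the work surface, if the arm or the gripper's body presses on something with over 40 N, if the wrist force passes 120 N, or if a joint passes its speed limit or range.

ROBOT

A 6-joint arm with a two-finger parallel gripper is mounted at the origin on the work surface. World frame = base frame: x ahead of the robot, y to its left, z up, the work surface at z = 0. Lengths are in m, angles in rad, forces in N, time in s.
With the tool pointing down it reaches from about 0.25 to 0.775 m from the base axis. Payload 4 kg.
Tool frame: the origin (TCP) lies between the finger pads; the fingertips stand r.tip_reach ahead of it and the grasp point (between the pads) lies 5 mm behind it (r.tip_reach is the distance from the TCP to the fingertips, in m); z points along the fingers, y is the line along which they close (so a half turn about z gives the same grasp; the last joint's range is limited). The gripper opens to 85 mm and grips with 20 to 120 N. Pads are 22 mm wide; open, the fingers measure 114 mm over their backs; the gripper's body (76 mm by 85 mm) begins 54 mm behind the grasp point. The pads swing forward as they close: fully open they stand 13 mm farther back than shut.
Start: joints at [-1.29, 0.087, 1.371, -0, 1.684, -0.103], TCP at [0.206, -0.51, 0.212] pointing down, gripper open.
Joint ranges: [-3.1, 3.1], [-0.76, 2.03], [0.27, 2.55], [-1.08, 4.22], [0.17, 2.65], [-2.57, 2.57]. Speed limits (rad/s): [2.79, 2.79, 3.14, 3.14, 3.14, 3.14].

INTERFACE

Orientations are given as a rotation vector (axis times angle).
In Python, from workcell import r gives the robot as it stands. Calls block until the motion is done:
- r.move_pose(position, orientation): joint-space move of the TCP to a pose.
- r.movel(position, attitude=None, velocity=0.15, until_force=None): straight line of the TCP; attitude=None keeps the orientation; velocity is the mean speed in m/s. With until_force (N) it stops when the force on the tool has changed by that much, and returns True; else False.
- r.movej(angles): joint-space move.
- r.open() and r.close_gripper(): open the fingers fully, or close them until they stop; the grip force is fixed at half the most.
- r.hold(seconds).
- r.ik(position, orientation): joint angles nearest the present ones, or None.
- r.snapshot(name): name is "side" or "top" or "wrist"; returns the picture (400x640x3 uint8, red, green, blue); there is no depth.
- r.calibration(name): a dict with "fx", "fy", "cx", "cy" (pixels), "rvec" (rotation vector, rad) and "tvec" (3), from world to camera coordinates, as OpenCV has them; the wrist camera has in their place "tool_from_camera" (4x4, takes a point from camera to tool coordinates, whose origin is the TCP and whose axes are the flange's). Camera axes: x right, y down, z forward; pixel columns grow to the right and rows downward; lengths in m; the calibration is good to about 2 mm. The wrist camera is an equidistant fisheye: a pixel r from the principal point sees the ray r / f radians off the axis. A picture is of the moment at which its call begins: read the wrist's pose just before it. calibration takes no time and is no camera call.
A pose or a line that the arm cannot do raises r.Unreachable and nothing moves.
- r.close_job(): hands the job in; it is judged then, once.
Readings, each from a call of its own:
- r.read_clock(): time.
- r.read_joints(): joint angles.
- r.read_qvel(): joint speeds.
- r.read_tau(): joint torques, N m.
- r.read_tool_pos(): TCP position.
- r.read_tcp_rot(): TCP orientation.
- r.read_contact_force(): force on the tool from outside, world axes, zero at the start.
- r.read_torque(): the same for the moment, N m.
- r.read_width(): finger opening in m.
- r.read_finger_force(): force on a finger pad.
Only numpy, scipy, OpenCV 4.12 (cv2) and the standard library are available. Lean on these libraries where they do the work, as an engineer would, in place of code of your own. Each camera call takes 0.05 s, during which the arm holds its last target. There are 200 camera calls.

## Working session

There is one attempt and no reset: what is moved stays moved. The work goes in short steps, each a Python script; the robot and the scene stay as the last script left them, time stands still between calls to the robot, and variables do not carry over. Pictures are saved under pics/ and viewed, at most 10 in all, crops included, and the job is handed in when it is done.

```bash
mkdir -p pics; ls; python3 - <<'E'
from workcell import r
import cv2,numpy as np
for n in("side","top"):
    cv2.imwrite(f"pics/{n}0.png",r.snapshot(n)[:,:,::-1]); c=r.calibration(n); print(n,c)
    R=cv2.Rodrigues(np.array(c['rvec'],float))[0]; print(-R.T@np.array(c['tvec']))
print(r.calibration("wrist"),r.tip_reach,r.read_clock(),r.read_tcp_rot())
E
```

```text
pics
side {'fx': 456.7492355135528, 'fy': 456.7492355135528, 'cx': 321.98692164057275, 'cy': 202.737499708923, 'rvec': array([ 2.29258348, -0.30575962,  0.1367075 ]), 'tvec': array([-0.55438615,  0.2013742 ,  1.33987594])}
[ 0.30918492 -0.97080457  1.05124035]
top {'fx': 506.2866797357935, 'fy': 506.2866797357935, 'cx': 324.6372626889868, 'cy': 205.71192585862784, 'rvec': array([ 2.16277155, -2.22178314,  0.074342  ]), 'tvec': array([-0.00750162,  0.5529507 ,  1.48062775])}
[ 0.45950932 -0.01280691  1.51220252]
{'fx': 309.70691628693146, 'fy': 309.70691628693146, 'cx': 316.46201373511207, 'cy': 200.20003002237326, 'tool_from_camera': array([[ 7.79773330e-04, -9.54258954e-01, -2.98980335e-01,
         7.63547923e-02],
       [ 9.99999009e-01,  3.93674793e-04,  1.35161017e-03,
         1.54775542e-04],
       [-1.17208509e-03, -2.98981093e-01,  9.54258315e-01,
        -1.62581860e-01],
       [ 0.00000000e+00,  0.00000000e+00,  0.00000000e+00,
         1.00000000e+00]])} 0.014 0.1 [-3.08193297e+00 -5.98701510e-01  3.32981488e-04]
```

View pics/side0.png

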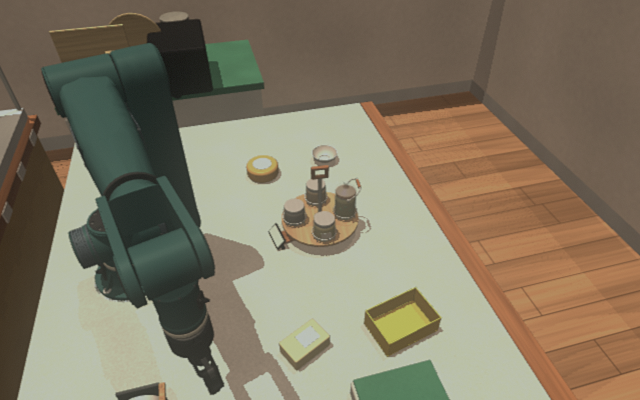

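View pics/top0.png

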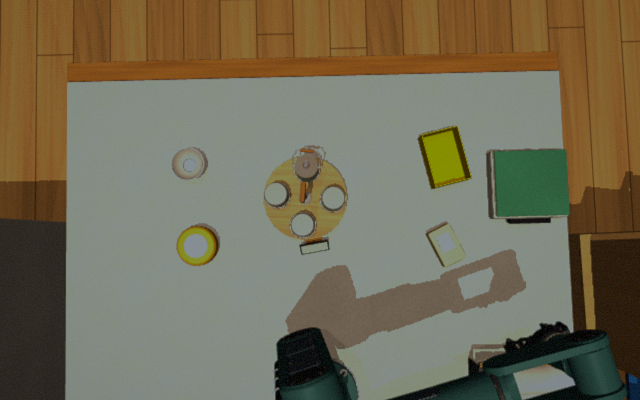

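The side view shows the carousel at about (320,220), the tall jar at (346,200) with its open bail at (357,184), and the ticket holder at (278,236). The top view shows the disc at (306,197), the tall jar at (308,165) on the far side and the ticket holder at (314,246) towards the robot. Next I'll get a rough location, then two wrist views.

```bash
cat > h.py <<'E'
from workcell import r
import cv2,numpy as np
from scipy.spatial.transform import Rotation as Ro
def ray(n,uv,T=None):
    c=r.calibration(n); u=(uv[0]-c['cx'])/c['fx']; v=(uv[1]-c['cy'])/c['fy']
    if n=="wrist":
        t=np.hypot(u,v); d=np.array([u,v,0])*(np.sin(t)/max(t,1e-9)); d[2]=np.cos(t)
        M=T@c['tool_from_camera']; return M[:3,3],M[:3,:3]@d
    R=Ro.from_rotvec(c['rvec']).as_matrix(); d=R.T@np.array([u,v,1.]); return -R.T@c['tvec'],d/np.linalg.norm(d)
def plane(n,uv,z,T=None):
    o,d=ray(n,uv,T); return o+d*(z-o[2])/d[2]
def tri(rays):
    A=[np.eye(3)-np.outer(d,d) for o,d in rays]; p=np.linalg.solve(sum(A),sum(a@o for a,(o,d) in zip(A,rays)))
    return p,[np.linalg.norm(a@(p-o)) for a,(o,d) in zip(A,rays)]
def proj(n,p,T=None):
    c=r.calibration(n)
    if n=="wrist":
        M=np.linalg.inv(T@c['tool_from_camera']); q=M[:3,:3]@p+M[:3,3]; t=np.arctan2(np.hypot(*q[:2]),q[2]); q=q[:2]/np.hypot(*q[:2])*t
        return q[0]*c['fx']+c['cx'],q[1]*c['fy']+c['cy']
    q=Ro.from_rotvec(c['rvec']).apply(p)+c['tvec']; return q[0]/q[2]*c['fx']+c['cx'],q[1]/q[2]*c['fy']+c['cy']
def pose():
    T=np.eye(4); T[:3,:3]=Ro.from_rotvec(r.read_tcp_rot()).as_matrix(); T[:3,3]=r.read_tool_pos(); return T
def down(yaw):  # tool z down, tool x at angle yaw in world
    c,s=np.cos(yaw),np.sin(yaw); return Ro.from_matrix(np.array([[c,s,0],[s,-c,0],[0,0,-1.]])).as_rotvec()
def wsnap(name):
    T=pose(); im=r.snapshot("wrist"); cv2.imwrite(f"pics/{name}.png",im[:,:,::-1]); np.save(f"pics/{name}.npy",T); return im,T
E
python3 - <<'E'
from h import *
print("tall",plane("top",(308,165),.1765),plane("side",(346,188),.1765))
print("disc",plane("top",(306,197),.047),plane("side",(320,220),.047))
print("handle",plane("top",(306,190),.225)); print("tick",plane("top",(314,246),.03))
# what is the tool-x yaw now, and poses reachable for viewing
print(pose()[:3,:3])
for y in np.arange(-3.14,3.15,.785):
    print(round(y,2),[ (lambda q: None if q is None else np.round(q,2))(r.ik([x,.04,.42],down(y))) for x in(.42,.5)])
E
```

```text
tall [0.65213418 0.01988559 0.1765    ] [6.47917123e-01 5.28489038e-04 1.76500000e-01]
disc [0.57746912 0.0311964  0.047     ] [0.57292402 0.01799039 0.047     ]
handle [0.58105062 0.02540687 0.225     ]
tick [0.43481807 0.01192364 0.03      ]
[[ 9.27269521e-01  3.74394013e-01 -5.98355210e-04]
 [ 3.74394447e-01 -9.27267451e-01  1.96780592e-03]
 [ 1.81899444e-04 -2.04870732e-03 -9.99997885e-01]]
-3.14 [array([-0.04, -0.14,  1.18, -0.  ,  2.1 , -1.61]), array([-0.03,  0.03,  1.01, -0.  ,  2.1 , -1.61])]
-2.36 [array([-0.04, -0.14,  1.18, -0.  ,  2.1 , -2.4 ]), array([-0.03,  0.03,  1.01, -0.  ,  2.1 , -2.39])]
-1.57 [None, None]
-0.78 [array([-0.04, -0.14,  1.18, -0.  ,  2.1 ,  2.32]), array([-0.03,  0.03,  1.01, -0.  ,  2.1 ,  2.32])]
0.0 [array([-0.04, -0.14,  1.18, -0.  ,  2.1 ,  1.53]), array([-0.03,  0.03,  1.01, -0.  ,  2.1 ,  1.54])]
0.79 [array([-0.04, -0.14,  1.18,  0.  ,  2.1 ,  0.75]), array([-0.03,  0.03,  1.01,  0.  ,  2.1 ,  0.75])]
1.57 [array([-0.04, -0.14,  1.18, -0.  ,  2.1 , -0.04]), array([-0.03,  0.03,  1.01, -0.  ,  2.1 , -0.03])]
2.36 [array([-0.04, -0.14,  1.18,  0.  ,  2.1 , -0.82]), array([-0.03,  0.03,  1.01,  0.  ,  2.1 , -0.82])]
3.14 [array([-0.04, -0.14,  1.18, -0.  ,  2.1 , -1.61]), array([-0.03,  0.03,  1.01, -0.  ,  2.1 , -1.6 ])]
```

```bash
python3 - <<'E'
from h import *
r.move_pose([.46,-.05,.42],down(np.pi)); a,_=wsnap("w1")
r.move_pose([.60,.09,.42],down(np.pi)); b,T=wsnap("w2")
print(r.read_clock(),r.read_tool_pos())
s=np.vstack([a[:300,:],b[:300,:]]); cv2.imwrite("pics/w12.png",s[:,:,::-1])
E
```

```text
3.0417 [0.59941776 0.08864304 0.42105079]
```

View pics/w12.png

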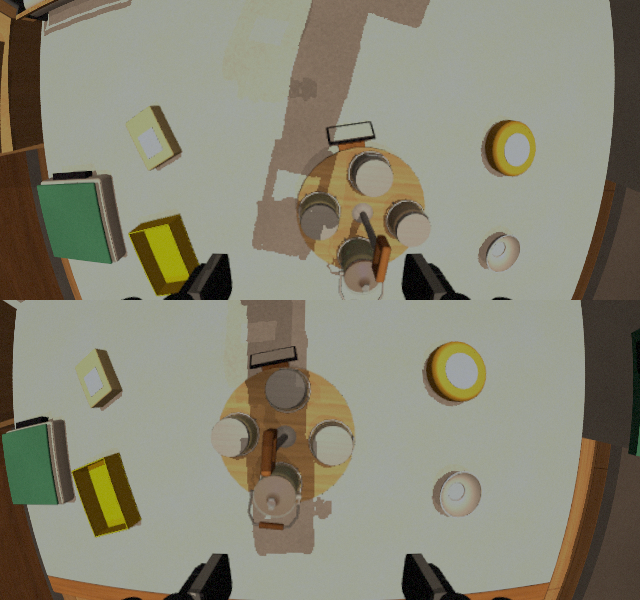

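w1 shows the ticket at (350,132), the handle at (382,258) and the tall lid at (362,275). w2 shows the ticket at (274,57), the handle at (268,153), the crest at (272,201) and the sleeve at (271,226). An enlarged crop should give exact pixels.

```bash
python3 - <<'E'
from h import *
a=cv2.imread("pics/w1.png");b=cv2.imread("pics/w2.png")
f=lambda i,x,y:cv2.resize(i[y:y+200,x:x+130],None,fx=3,fy=3,interpolation=cv2.INTER_CUBIC)
cv2.imwrite("pics/z12.png",np.hstack([f(a,300,120),f(b,215,40)]))
for n,i in(("w1",a),("w2",b)):
    h=cv2.cvtColor(i,cv2.COLOR_BGR2HSV); m=cv2.inRange(h,(2,120,40),(13,255,220)); m[:, :200]=0;m[:,460:]=0
    k,l,s,c=cv2.connectedComponentsWithStats(m)
    for j in range(1,k):
        if s[j,4]>25: print(n,s[j],c[j].round(1))
E
```

```text
w1 [338 140  27  11 110] [351.2 144.4]
w1 [372 236  19  46 363] [380.  256.6]
w1 [350 301  22   5  49] [359.6 302.6]
w1 [240 343  26  11 104] [251.1 347.5]
w1 [368 343  14   7  31] [374.6 346.5]
w1 [380 343  15  11  59] [387.5 348.3]
w2 [262  62  27   9  90] [275.1  65.8]
w2 [261 128  16  49 429] [268.2 151.5]
w2 [259 222  25   8 118] [270.8 225.6]
w2 [221 299  36  21 216] [237.3 309.6]
w2 [361 299  51  18 298] [388.  306.8]
w2 [242 300  27   8  60] [254.2 302.6]
w2 [270 301  14   6  34] [275.  302.6]
w2 [327 301  37  10 122] [346.  305.8]
w2 [287 302  39   3  57] [307.  302.4]
w2 [332 309  13  13  48] [337.1 316.1]
w2 [258 311  56  10 258] [284.6 316.2]
w2 [323 311   8  11  29] [327.4 315.1]
w2 [345 312  15   6  26] [350.8 315.1]
```

View pics/z12.png

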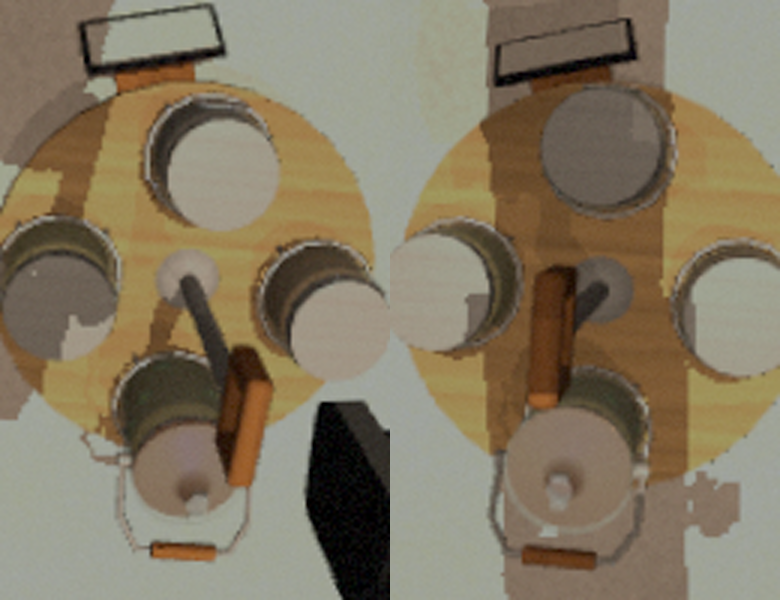

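The left half (w1) shows the frame corners, the crest tip at crop (197,500) and the sleeve at (183,551). The right half (w2) shows the crest tip at (559,490), the sleeve at (559,557) and the handle's end face at (541,400).

```bash
cat > m.py <<'E'
from h import *
from scipy.optimize import least_squares
def disc(n):
    i=cv2.imread(f"pics/{n}.png");T=np.load(f"pics/{n}.npy")
    h=cv2.cvtColor(i,cv2.COLOR_BGR2HSV); m=cv2.inRange(h,(12,90,50),(24,255,255)); m[:90]=0; m[300:]=0; m[:,:212]=0; m[:,440:]=0
    m=cv2.morphologyEx(m,cv2.MORPH_OPEN,np.ones((3,3)))
    k,l,s,c=cv2.connectedComponentsWithStats(m); j=1+np.argmax(s[1:,4])
    hu=cv2.convexHull(np.argwhere(l==j)[:,::-1].astype(np.int32))[:,0]
    P=np.array([plane("wrist",p,.047,T)[:2] for p in hu])
    f=lambda x:np.hypot(*(P-x[:2]).T)-.122
    s=least_squares(f,[.577,.024],loss='soft_l1',f_scale=.001); return s.x,np.median(abs(s.fun)),len(P)
E
python3 - <<'E'
from m import *
T1,T2=np.load("pics/w1.npy"),np.load("pics/w2.npy")
A=lambda x,y:(300+x/3-.33,120+y/3-.33); B=lambda x,y:(215+(x-390)/3-.33,40+y/3-.33)
t=lambda a,b:tri([ray("wrist",a,T1),ray("wrist",b,T2)])
for n in("w1","w2"): print(disc(n))
for k,a,b in [("crest",A(197,500),B(559,490)),("sleeve",A(183,551),B(559,557)),("sleeve mask",(359.6,302.6),(270.8,225.6)),("sl-L",A(150,550),B(523,553)),("sl-R",A(215,553),B(596,562)),
 ("handle end top",A(262,382),B(568,392)),
 ("TL",A(80,22),B(495,45)),("TR",A(214,4),B(632,18)),("BR",A(225,53),B(637,58)),("BL",A(88,75),B(498,85)),("poleflange",A(187,277),B(607,290))]:
    p,e=t(a,b); print(k,p.round(4),np.round(e,4))
E
```

```text
(array([0.57454935, 0.03197577]), np.float64(0.0009615739464759812), 34)
(array([0.57478129, 0.03371222]), np.float64(0.0012867020003754226), 26)
crest [0.6554 0.0253 0.1722] [0.0011 0.0011]
sleeve [0.6926 0.0219 0.1659] [0. 0.]
sleeve mask [0.6951 0.0208 0.1606] [0.0001 0.0001]
sl-L [0.6911 0.0037 0.1656] [0.0004 0.0004]
sl-R [0.6951 0.04   0.1656] [0.0001 0.0001]
handle end top [0.5927 0.0424 0.1873] [0.0162 0.0162]
TL [ 0.4226 -0.0337  0.0105] [0.0009 0.0009]
TR [0.4095 0.0498 0.0088] [0. 0.]
BR [0.4381 0.054  0.028 ] [0.0001 0.0001]
BL [ 0.4519 -0.0285  0.0311] [0.0005 0.0005]
poleflange [0.5773 0.0353 0.0355] [0.001 0.001]
```

```bash
python3 - <<'E'
from h import *
ax=np.array([.5747,.0328]); d=-.098; u=np.array([np.cos(d),np.sin(d)])
P=lambda rad,z:[*(ax+u*rad),z]
Y=down(d+np.pi); r.close_gripper(); print("w",r.read_width())
r.move_pose(P(.155,.28),Y); r.movel(P(.155,.171),velocity=.15)
print(r.read_tool_pos(),r.read_contact_force())
def tgt(th): return P(.080+.05*np.sin(th)+.005+.011, .133+.05*np.cos(th)+.014-(.004+.004*th/.9))
for th in(.9,.7,.5,.3,.12):
    s=r.movel(tgt(th),velocity=.05,until_force=8); print(th,s,np.round(r.read_contact_force(),1),r.read_tool_pos().round(4) if hasattr(r.read_tool_pos(),'round') else r.read_tool_pos())
    if s: break
wsnap("b1"); cv2.imwrite("pics/bs.png",r.snapshot("side")[130:280,230:430,::-1])
a=cv2.imread("pics/b1.png")[100:400,200:440]; b=cv2.resize(cv2.imread("pics/bs.png"),None,fx=2,fy=2); b=b[:300]
cv2.imwrite("pics/b1c.png",np.hstack([a,b])); print(r.read_clock())
E
```

```text
w -0.00014427994456482713
[0.72970302 0.01788482 0.1736523 ] [-0.60468731  0.42332479  0.806663  ]
0.9 False [0.3 0.5 0.9] [0.7093 0.0196 0.1706]
0.7 False [-0.2 -0.1  0.7] [0.7026 0.0202 0.179 ]
0.5 False [ 0.3  0.3 -0. ] [0.6941 0.0211 0.1854]
0.3 False [-0.6  0.5 -0.3] [0.6849 0.022  0.19  ]
0.12 False [ 0.7 -0.4  0.1] [0.6761 0.0229 0.1925]
7.575
```

View pics/b1c.png

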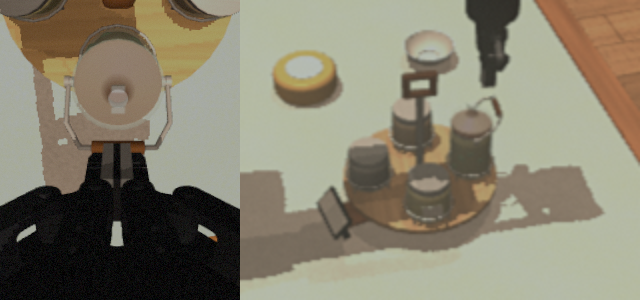

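```bash
python3 - <<'E'
from h import *
T=np.load("pics/b1.npy"); print(T[:3,3])
p=T[:3,3]+[0,0,-.014]; print("tip side",proj("side",p),"wrist",proj("wrist",p,T))
ax=np.array([.5747,.0328]); u=np.array([np.cos(-.098),np.sin(-.098)])
for th in(0,.12,.5,.9,1.1):
    q=np.array([*(ax+u*(.08+.05*np.sin(th))),.133+.05*np.cos(th)]); print(th,np.round(proj("side",q),1),np.round(proj("wrist",q,T),1))
E
```

```text
[0.67605712 0.0228733  0.19250856]
tip side (np.float64(352.75611961391996), np.float64(181.22086394934033)) wrist (np.float64(316.93632789949226), np.float64(232.46776618893833))
0 [345.7 180.8] [316.9 201.1]
0.12 [347.6 180.7] [316.9 210.6]
0.5 [353.4 181.6] [316.9 234.5]
0.9 [358.1 184.3] [316.8 247.3]
1.1 [359.7 186.2] [316.8 248.8]
```

The wrist half shows the sleeve at (317,246) with the fingertips over it. The side half shows the sleeve still at about (358,183), so the bail is still at θ≈0.9 and the finger passed above or beside it. I'll zoom in.

```bash
python3 - <<'E'
import cv2,numpy as np
a=cv2.imread("pics/bs.png")[10:80,90:160]; b=cv2.imread("pics/b1.png")[170:270,260:380]
cv2.imwrite("pics/bz.png",np.hstack([cv2.resize(a,(400,400),interpolation=2),cv2.resize(b,(400,400),interpolation=2)]))
E
```

```text
(no output)
```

View pics/bz.png

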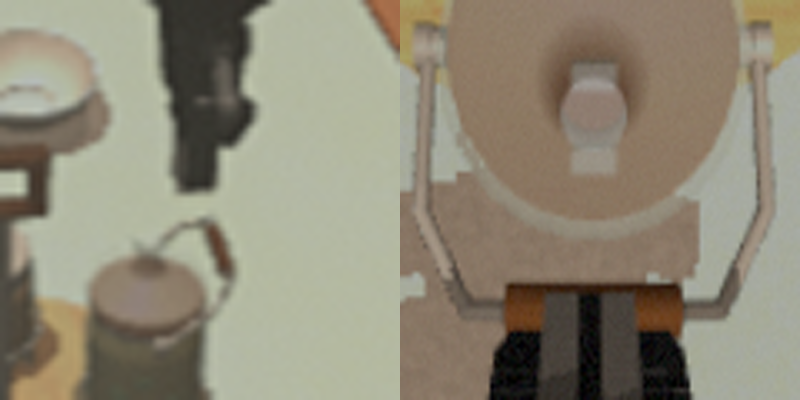

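```bash
python3 - <<'E'
from h import *
T=np.load("pics/b1.npy")
print(tri([ray("wrist",(317,243),T),ray("side",(354,173))]))
for dz in(-.014,0,.005,.01,.015):
    for dx in (-.011,0,.011):
        p=T[:3,3]+[dx,0,dz]; print(dz,dx,np.round(proj("side",p),1),np.round(proj("wrist",p,T),1))
# sleeve from wrist views vs. side
p=tri([ray("wrist",(359.6,302.6),np.load("pics/w1.npy")),ray("wrist",(270.8,225.6),np.load("pics/w2.npy")),ray("wrist",(317,247),T),ray("side",(358,183.4))]); print(p)
print(r.read_joints(), r.read_tool_pos())
E
```

```text
(array([0.67470646, 0.02352166, 0.20692463]), [np.float64(0.004399744171726643), np.float64(0.004399744171726527)])
-0.014 -0.011 [349.3 181.8] [315.2 215.9]
-0.014 0 [352.8 181.2] [316.9 232.5]
-0.014 0.011 [356.2 180.6] [318.6 248.3]
0 -0.011 [349.4 178.2] [315.1 224.6]
0 0 [353.  177.6] [316.9 242.1]
0 0.011 [356.5 177. ] [318.7 258.7]
0.005 -0.011 [349.5 176.9] [315. 228.]
0.005 0 [353.1 176.3] [317.  245.8]
0.005 0.011 [356.6 175.7] [318.8 262.8]
0.01 -0.011 [349.6 175.6] [315.  231.5]
0.01 0 [353.1 175. ] [317.  249.8]
0.01 0.011 [356.7 174.4] [318.8 267. ]
0.015 -0.011 [349.7 174.3] [314.9 235.3]
0.015 0 [353.2 173.6] [317. 254.]
0.015 0.011 [356.8 173. ] [318.9 271.5]
(array([0.69225292, 0.02120185, 0.16642781]), [np.float64(0.0017189220169025355), np.float64(0.000732905268871836), np.float64(0.00030958974650391926), np.float64(0.0011607883832084214)])
[-4.99910398e-02  3.77214742e-01  1.06022798e+00 -2.62435074e-06
  1.70394864e+00 -1.52279792e+00] [0.67618812 0.02283837 0.1921795 ]
```

The fingertips appear to sit well above where tip_reach puts them. I'll probe the table at a clear spot to find out.

```bash
python3 - <<'E'
from h import *
p=r.read_tool_pos(); r.movel([p[0],p[1],.29],velocity=.25)
r.move_pose([.50,-.19,.10],down(np.pi-.098)); r.movel([.50,-.19,.03],velocity=.15)
print(r.movel([.5,-.19,-.02],velocity=.03,until_force=5),r.read_tool_pos(),r.read_contact_force())
cv2.imwrite("pics/pr.png",r.snapshot("side")[:,:,::-1]); r.movel([.5,-.19,.1],velocity=.2); print(r.read_clock())
E
```

```text
False [ 0.49999094 -0.18998529 -0.01961774] [-2.32103748  0.54648678  3.0407553 ]
12.6167
```

```bash
python3 - <<'E'
from h import *
p=np.array([.5,-.19,-.02])
for dz in(0,.02,.034): print(dz,np.round(proj("side",p+[0,0,dz]),1))
u,v=map(int,proj("side",p+[0,0,.02]))
a=cv2.imread("pics/pr.png")[v-60:v+25,u-45:u+45]; print(u,v); cv2.imwrite("pics/prz.png",cv2.resize(a,None,fx=6,fy=6,interpolation=2))
E
```

```text
0 [314.3 290.1]
0.02 [314.3 285.8]
0.034 [314.2 282.8]
314 285
```

View pics/prz.png

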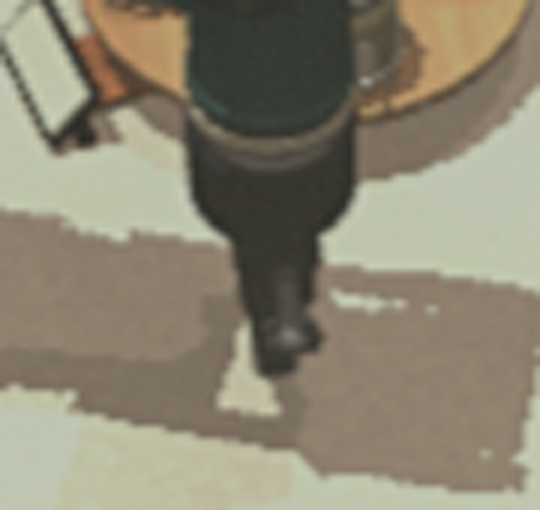

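The tip in the crop is at (275,375), which is full-image (315,287). It is on the table while the TCP reads −0.0196. The real shut fingertips are therefore about 19 mm behind the TCP rather than 14 mm ahead, which explains the pass above the sleeve. I'll redo the push with the measured offset.

```bash
python3 - <<'E'
from h import *
ax=np.array([.5747,.0328]); d=-.098; u=np.array([np.cos(d),np.sin(d)]); TO=.019
P=lambda rad,tip:[*(ax+u*rad),tip-TO]
Y=down(d+np.pi)
r.movel([.5,-.19,.29],velocity=.3); r.move_pose(P(.158,.29),Y); s=r.movel(P(.158,.157),velocity=.15,until_force=8)
print(s,r.read_tool_pos())
def tgt(th): return P(.080+.05*np.sin(th)+.016, .133+.05*np.cos(th)-(.004+.004*th/.9))
for th in(.9,.7,.5,.3,.12,0):
    s=r.movel(tgt(th),velocity=.06,until_force=8); print(th,s,np.round(r.read_contact_force(),1),np.round(r.read_tool_pos(),4))
    if s: break
im,T=wsnap("b2"); S=r.snapshot("side"); cv2.imwrite("pics/bs2.png",S[:,:,::-1]); print(r.read_clock())
a=cv2.imread("pics/b2.png")[150:270,250:390]; b=cv2.imread("pics/bs2.png")[140:240,290:390]
cv2.imwrite("pics/b2z.png",np.hstack([cv2.resize(b,(400,400),interpolation=2),cv2.resize(a,(400,400),interpolation=2)]))
E
```

```text
False [0.73270639 0.01704273 0.13999876]
0.9 False [0.2 0.5 0.2] [0.7095 0.0196 0.1379]
0.7 False [ 0.6 -0.9  0. ] [0.7023 0.0203 0.1461]
0.5 False [0.9 0.1 0.6] [0.6939 0.0211 0.1519]
0.3 False [-0.7 -1.   0.8] [0.6843 0.022  0.1564]
0.12 False [ 0.   0.3 -0.5] [0.6757 0.0229 0.1594]
0 False [ 2.5 -0.1 -0. ] [0.6703 0.0234 0.16  ]
17.7833
```

View pics/b2z.png

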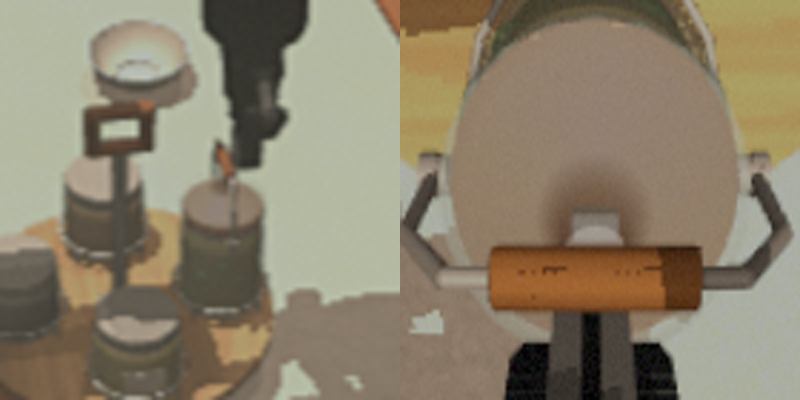

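The sleeve is now at side pixel (346.5,180), so the bail is nearly upright. I'll press it onto its stop.

```bash
python3 - <<'E'
from h import *
ax=np.array([.5747,.0328]); d=-.098; u=np.array([np.cos(d),np.sin(d)]); z=.160
P=lambda rad,z:[*(ax+u*rad),z]
s=r.movel(P(.084,z),velocity=.02,until_force=9); p=r.read_tool_pos(); print(s,p,r.read_contact_force(),"rad",(p[:2]-ax)@u)
r.hold(.2); print(r.read_contact_force())
r.movel(P(.15,z+.005),velocity=.1); r.movel(P(.15,.29),velocity=.3)
r.open(); r.move_pose([.56,.03,.42],down(np.pi)); im,T=wsnap("c1"); 
h=cv2.cvtColor(im,cv2.COLOR_RGB2HSV); m=cv2.inRange(h,(2,120,40),(13,255,220)); k,l,s,c=cv2.connectedComponentsWithStats(m)
for j in range(1,k):
    if s[j,4]>40: print(s[j],c[j].round(1))
for th in(0,.1,.2): q=np.array([*(ax+u*(.08+.05*np.sin(th))),.133+.05*np.cos(th)]); print(th,np.round(proj("wrist",q,T),1),np.round(proj("side",q),1))
S=r.snapshot("side"); cv2.imwrite("pics/bs3.png",S[:,:,::-1]); 
b=cv2.cvtColor(S,cv2.COLOR_RGB2HSV); m=cv2.inRange(b,(2,100,40),(13,255,220)); m[:170]=0;m[195:]=0;m[:,:338]=0;m[:,366:]=0; print(np.argwhere(m).mean(0)[::-1],m.sum()/255)
a=cv2.imread("pics/c1.png")[100:320,220:420]; cv2.imwrite("pics/c1z.png",np.hstack([cv2.resize(a,(400,440),interpolation=2),cv2.resize(S[150:250,290:380,::-1],(396,440),interpolation=2)]))
print(r.read_clock(),r.read_width(),pose()[:3,3])
E
```

```text
True [0.67040454 0.02334301 0.15993769] [ 3.19343557 -0.89291711  0.84010778] rad 0.09617063992375911
[2.6497341  0.53735832 2.64143102]
[ 0  2 15 16 64] [5.6 9. ]
[ 9 11 17 15 82] [17.9 18. ]
[  0  31  24  22 157] [10.8 42. ]
[  0  48  23  23 144] [14. 61.]
[ 8 69 15 19 88] [15.4 77.5]
[294  83  27  10 100] [306.2  87.6]
[  0  84  23  44 270] [ 10.6 105. ]
[   0  129   83  271 8622] [ 27.8 302.4]
[587 154  27  69 451] [600.3 189.8]
[313 160  13  50 369] [319.2 185.4]
[579 219  21  26 147] [588.9 233.1]
[301 228  26   8 129] [313.2 231.7]
[573 256  16  22 107] [580.1 267.2]
[568 274  12  18  50] [574.3 283.4]
[ 76 293  27  15 128] [ 89.7 300.7]
[543 293  30  59 282] [557.  322.2]
[518 297  27  15 122] [531.8 303.8]
[103 298  18  10  65] [110. 302.]
[219 312  30  16 141] [233.6 318.2]
[384 313  32  15 129] [399.8 320.6]
[247 314  15  11  53] [255.3 318.4]
[261 315  22  18  92] [269.3 324.7]
[352 314  29  10  95] [368.3 317.9]
[286 325  57  10 216] [311.4 329.4]
[354 324  25   8  60] [366.2 327.2]
0 [313.3 231.4] [345.7 180.8]
0.1 [312.9 234.6] [347.3 180.7]
0.2 [312.6 237.6] [348.9 180.7]
[345.81818182 180.36363636] 11.0
21.3 0.0852698226388817 [0.56101092 0.02979591 0.41669955]
```

View pics/c1z.png

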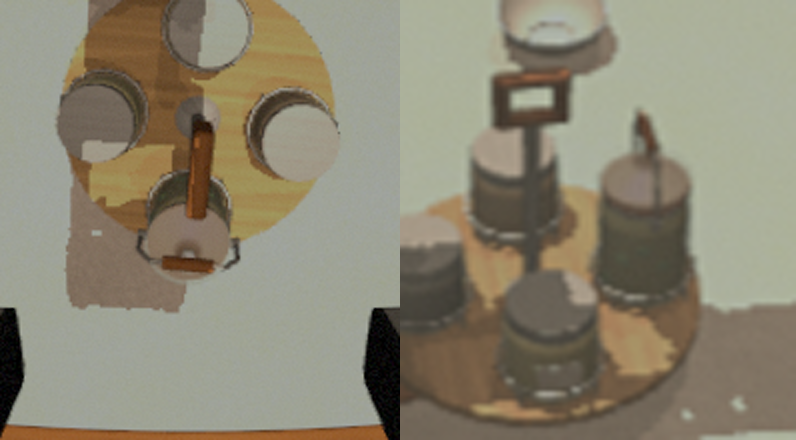

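The wrist view shows the sleeve at (313.2,231.7) and the side view shows it at (345.8,180.4). Both match a closed bail (0) lying on the crest. The handle loop is at side (319.8,172.3) and wrist (319,185). Next I'll measure it and grasp.

```bash
python3 - <<'E'
from m import *
T=np.load("pics/c1.npy"); print(disc("c1"))
W=[("w1",(380,256.6)),("w2",(268.2,151.5)),("c1",(319.2,185.4))]
rs=[ray("wrist",uv,np.load(f"pics/{n}.npy")) for n,uv in W]
print("3 wrist",tri(rs)); print("with side",tri(rs+[ray("side",(319.8,172.3))]))
# handle axis angle from c1: top ridge via minAreaRect of mask
i=cv2.imread("pics/c1.png");m=cv2.inRange(cv2.cvtColor(i,cv2.COLOR_BGR2HSV),(2,120,40),(13,255,220)); m[:155]=0;m[215:]=0;m[:,:305]=0;m[:,335:]=0
pts=np.argwhere(m)[:,::-1].astype(np.float32); vx,vy,x0,y0=cv2.fitLine(pts,cv2.DIST_L2,0,.01,.01).ravel()
a=plane("wrist",(x0-vx*15,y0-vy*15),.235,T);b=plane("wrist",(x0+vx*15,y0+vy*15),.235,T); print("ang",np.arctan((b-a)[1]/(b-a)[0]))
E
```

```text
(array([0.57520145, 0.03187607]), np.float64(0.0008449038000576947), 37)
3 wrist (array([0.57623639, 0.03247552, 0.22239485]), [np.float64(0.0016275768874040742), np.float64(0.001018025231878921), np.float64(0.0015764450507421736)])
with side (array([0.57579717, 0.03252934, 0.22499694]), [np.float64(0.002268607877886268), np.float64(0.000654122751197799), np.float64(0.0013379462601604579), np.float64(0.0010634689902299164)])
ang -0.07765933429845641
```

```bash
python3 - <<'E'
from h import *
ax=[.5752,.0326]; Y=down(np.pi-.095)
r.move_pose([*ax,.30],Y); s=r.movel([*ax,.198],velocity=.12,until_force=8); print(s,r.read_tool_pos(),r.read_contact_force())
cv2.imwrite("pics/g0.png",r.snapshot("side")[:,:,::-1])
if not s:
    r.close_gripper(); r.hold(.2); print(r.read_width(),r.read_finger_force(),r.read_contact_force(),r.read_torque(),r.read_joints())
cv2.imwrite("pics/g1.png",r.snapshot("side")[:,:,::-1]); print(r.read_clock())
E
```

```text
False [0.57589933 0.03256301 0.19947447] [ 1.11393893  0.59857941 -0.15551757]
0.01094108282099097 58.95594835281372 [0.58702492 4.72039298 0.29252395] [ 0.60063384 -0.05785506 -0.07324309] [-4.12178223e-02  1.48288084e-01  1.32983206e+00  1.30676557e-03
  1.66313528e+00 -1.51755992e+00]
23.8167
```

```bash
python3 - <<'E'
from h import *
p=[.5752,.0328,.198]
for y in np.linspace(np.pi-.095,.157,9)[1:]:
    r.move_pose(p,down(y)); f=r.read_contact_force(); print(round(y,2),np.round(f,1),np.round(r.read_torque(),2),round(r.read_width(),4))
    if np.linalg.norm(f)>45: break
r.hold(.3); print(r.read_contact_force(),r.read_joints()); im,T=wsnap("e1"); S=r.snapshot("side"); t=r.snapshot("top")
cv2.imwrite("pics/e1s.png",S[:,:,::-1]);cv2.imwrite("pics/e1t.png",t[:,:,::-1]); print(r.read_clock())
cv2.imwrite("pics/e1z.png",np.hstack([cv2.resize(S[140:270,250:390,::-1],(400,371),interpolation=2),cv2.resize(im[:371,120:520,::-1],(400,371),interpolation=2)]))
E
```

```text
2.69 [-0.1  5.3  1.8] [ 0.67 -0.   -0.02] 0.0109
2.32 [-0.7  5.4  2.2] [0.75 0.02 0.  ] 0.0109
1.96 [-1.1  5.2  1.7] [0.74 0.13 0.01] 0.0113
1.6 [-2.1  5.   1.6] [0.72 0.21 0.01] 0.0108
1.24 [-1.9  4.4  2.7] [ 0.76  0.24 -0.01] 0.0108
0.88 [-2.6  4.9  2. ] [0.74 0.3  0.09] 0.011
0.52 [-3.2  5.3  2.6] [ 0.83  0.36 -0.03] 0.0111
0.16 [-2.5  4.7  3.6] [0.86 0.37 0.01] 0.0107
[-2.17011688  5.48840378  2.85133686] [-4.10790571e-02  1.47910622e-01  1.33026081e+00  8.04927586e-04
  1.66498813e+00  1.36881229e+00]
27.7417
```

View pics/e1z.png

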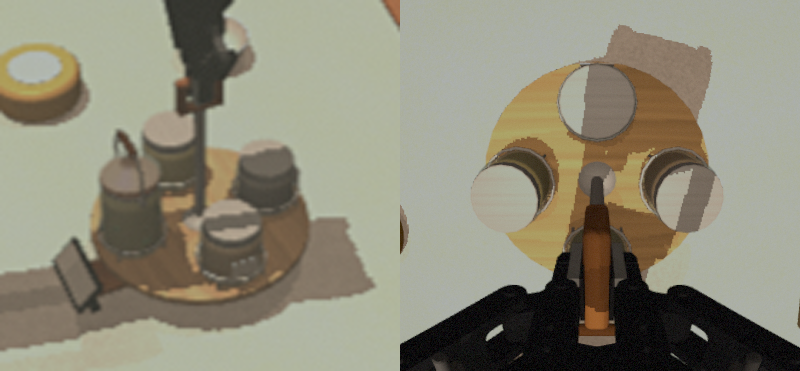

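The tall jar with its bail upright now stands behind the ticket holder: side crop jar (130,195), ticket (77,275). I'll check the stand and carousel angles more precisely.

```bash
python3 - <<'E'
from m import *
ax=np.array([.5750,.0326]); rs=[]
for n,c0 in(("w1",(350,132)),("w2",(274,57)),("c1",(305,78))):
    i=cv2.imread(f"pics/{n}.png");T=np.load(f"pics/{n}.npy"); g=cv2.cvtColor(i,cv2.COLOR_BGR2HSV)[:,:,2]; 
    m=(g<45).astype(np.uint8); x,y=c0; w=np.zeros_like(m); w[y-22:y+18,x-34:x+34]=1; m*=w
    k,l,s,c=cv2.connectedComponentsWithStats(m); j=1+np.argmax(s[1:,4]); pts=np.argwhere(l==j)[:,::-1].astype(np.float32)
    (u,v),sz,an=cv2.minAreaRect(pts); bx=cv2.boxPoints(((u,v),sz,an)); bx=bx[np.argsort(bx[:,0])]
    L=bx[:2].mean(0);R=bx[2:].mean(0); a=plane("wrist",L,.02,T);b=plane("wrist",R,.02,T); q=plane("wrist",(u,v),.02,T)[:2]-ax
    e=b-a; rs.append(ray("wrist",(u,v),T)); print(n,(round(u,1),round(v,1)),sz,"edge yaw",np.arctan2(-e[0],e[1]),"len",np.linalg.norm(e),"dir",np.arctan2(-q[1],-q[0]))
p,e=tri(rs); print(p,e,"yaw",np.arctan2(ax[1]-p[1],ax[0]-p[0]))
T=np.load("pics/e1.npy"); print("grip yaw",np.arctan2(T[1,0],T[0,0]),T[:3,3])
i=cv2.imread("pics/e1.png"); h=cv2.cvtColor(i,cv2.COLOR_BGR2HSV); m=cv2.inRange(h,(0,0,60),(20,75,255)); m[:55]=0;m[145:]=0;m[:,:270]=0;m[:,370:]=0
m=cv2.morphologyEx(m,cv2.MORPH_OPEN,np.ones((5,5))); k,l,s,c=cv2.connectedComponentsWithStats(m)
print(s[1:],c[1:]); 
g=cv2.cvtColor(i,cv2.COLOR_BGR2GRAY)
C=cv2.HoughCircles(cv2.GaussianBlur(g,(3,3),0)[50:150,260:380],cv2.HOUGH_GRADIENT,1.,20,param1=80,param2=15,minRadius=32,maxRadius=44); print(C)
if C is not None:
  for x,y,rr in C[0][:2]:
    q=plane("wrist",(260+x,50+y),.113,T)[:2]-ax; print("far lid dist",np.hypot(*q),"yaw",np.arctan2(q[1],q[0]))
E
```

```text
w1 (349.3, 139.5) (47.843788146972656, 15.26974105834961) edge yaw -0.15601399341506664 len 0.08799386355261403 dir 0.1694103271854912
w2 (272.3, 57.5) (13.520967483520508, 47.892452239990234) edge yaw 0.17095262528740532 len 0.08629426306326395 dir 0.15193095720532032
c1 (306.0, 83.0) (9.06307601928711, 46.20647430419922) edge yaw 0.014429978949258581 len 0.08219320767706088 dir 0.15182664060380668
[0.43984322 0.01143017 0.03932374] [np.float64(0.003754916927170526), np.float64(0.005059580817333168), np.float64(0.003269808359538069)] yaw 0.15536926841984655
grip yaw 0.16098081204894266 [0.57445441 0.03331276 0.19815739]
[[ 302   55   68   84 3784]] [[330.19688161  95.91041226]]
[[[56.5 50.5 36.6]]]
far lid dist 0.08044485923837032 yaw 0.16607157890479884
```

```bash
python3 - <<'E'
from h import *
S=r.snapshot("side"); m=cv2.inRange(cv2.cvtColor(S,cv2.COLOR_RGB2HSV),(2,90,30),(15,255,220)); m[:180]=0;m[200:]=0;m[:,:280]=0;m[:,305:]=0
print(np.argwhere(m).mean(0)[::-1],m.sum()/255)
d=np.pi+.16; u=np.array([np.cos(d),np.sin(d)])
for th in(0,.1,.2): q=np.array([*(np.array([.575,.0326])+u*(.08+.05*np.sin(th))),.133+.05*np.cos(th)]); print(th,np.round(proj("side",q),1))
print(r.read_width(),r.read_finger_force(),r.read_contact_force(),r.read_clock())
E
```

```text
[294. 190.] 11.0
0 [294.2 191. ]
0.1 [292.6 191.5]
0.2 [291.  192.2]
0.010815608165249584 59.38490152359009 [-3.89558026  4.76079148  3.30653582] 27.7917
```

The bail is still closed: the sleeve is at (294,190) against a predicted (294.2,191). The grip is steady and the yaw is within about 0.01 rad, so I'm handing in.

```bash
python3 -c "
from workcell import r
print(r.close_job())"
```

```text
the job is handed in; nothing more can be done
None
```

The job is handed in at about 28 s: the tall jar's bail rests on the lid's crest, the jar faces the ticket holder to within about 0.01 rad by my measurements, and the gripper still holds the carousel's handle.

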